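# Open the blue door of a touch-latch colour cupboard

### The job

The glassworker needs blue glass: press the blue door of the bench-top cupboard near the top of its free edge so the push catch lets go, then take the fingers away and let the door spring ajar and come to rest by itself. Then, with the fingertips behind its free edge, push it wide open, about square to the cupboard's front. Leave the amber door shut, and do not pick up, shove or tip anything on the bench.

Things in the scene. Friction and masses are not known exactly. Their poses are not given: they have to be found in the camera images.
- cupboard: White handleless bench-top cupboard, 320 wide, 200 deep, 260 mm high, fixed, at the robot's right. Origin: centre of its underside; x points from the doors to its back (doors face -x), y along its front towards the blue door's hinge, z up. Blue door on the +y half, amber on the -y half, hinged at the outer sides, free edges meeting at the middle (3 mm gap). Carcass front at x = -100 mm.
- blue_door (a joint): Blue door angle (rad): 0 shut and latched, positive open, stop at 1.75; pressed in it goes negative to a hard stop at -0.038. Pressed in about 4 mm at blue_press (takes 8 to 9 N) its catch lets go; as the finger withdraws, a spring pin drives it out to rest at 0.4 to 0.6. Latched, it cannot be pulled open. Past ajar it swings with light damping (0.13 N m s/rad) and stays where left.
- amber_door (a joint): Angle of the amber door (rad), the same kind of door and catch, mirrored: 0 shut and latched, positive open. A press on it makes it spring ajar too.
- blue_press (a point): A good place to press, on the blue door's outer face: 35 mm from its free edge, 121 mm from the hinge line, 30 mm below the door's top edge, 227 mm above the bench. Moves with the door; x axis straight into the door, y along it towards its hinge, z up. Doors: 156 mm wide, 235 high, 16 thick, top edge 257 mm above the bench, inner face 6 mm in front of the carcass.
- blue_hinge (a point): Point of the blue door's upright hinge line at the height of blue_press, in the plane of the door's inner face; same axes. The inner face runs 156 mm from here along -y. Ajar, its free edge stands some 65 mm or more clear of the carcass, open from above; the catch parts behind the door are all 95 mm or more below its top edge (a strike sticks 32 mm out of the inner face there).
- beaker: Bystander: clear glass beaker, 68 mm across, 85 mm high, standing on the bench in front of the amber door; origin at the centre of its underside.
- paddle: Bystander: graphite paddle with wooden handle and brass shank, 238 mm long, 45 mm wide, 22 mm high, lying flat on the bench; origin at mid-length at bench level, handle along -x.
- pad: Black grooved graphite pad, 130 x 100 x 24 mm, on the bench beyond the door's swing, fixed; the two glass tubes lie in its grooves. Origin at the centre of its underside.
- tube1_center (a point): Bystander: centre of a glass tube, 144 mm long, 16 mm across, lying loose on the pad.
- tube2_center (a point): Bystander: centre of a second such glass tube on the pad.

How it is judged:
By the outcome, as a careful person would: the job done as asked, in the order asked, and still so for the second after the job is handed in, with the robot touching nothing.
It also fails if it takes over 48 s, if anything falls off the work surface, if the arm or the gripper's body presses on something with over 40 N, if the wrist force passes 120 N, or if a joint passes its speed limit or range.

### The arm

A 7-joint arm with a two-finger parallel gripper is mounted at the origin on the work surface. World frame = base frame: x ahead of the robot, y to its left, z up, the work surface at z = 0. Lengths are in m, angles in rad, forces in N, time in s.
With the tool pointing down it reaches from about 0.35 to 0.9 m from the base axis. Payload 8.1 kg.
Tool frame: the origin (TCP) lies on the centre line of the jaws, within the pads' length; the fingertips stand 17 mm ahead of it and the grasp point (between the pads) lies 2 mm behind it; z points along the fingers, y is the direction in which the jaws open and shut (so a half turn about z gives the same grasp; the last joint's range is limited). The gripper opens to 92 mm and grips with 3 to 60 N. Pads are 19 mm wide; open, the fingers measure 130 mm over their backs; the gripper's body (75 mm by 190 mm) begins 47 mm behind the grasp point.
Start: joints at [-1.225, 0.434, 0.025, 1.573, -0.012, 1.134, -0.075], TCP at [0.271, 0.563, 0.22] pointing down, gripper open.
Joint ranges: [-2.62, 2.62], [-0.44, 2.09], [-1.27, 1.32], [0.08, 2.57], [-1.32, 4.46], [0.12, 2], [-2.74, 2.74]. Speed limits (rad/s): [2.22, 2.22, 3.01, 3.01, 3.14, 3.14, 3.14].

### API

Orientations are given as a rotation vector (axis times angle).
In Python, from cell import arm, imaging, job gives the robot as it stands.
- The arm moves only by the tool jog_arm, never from a script. Its argument "moves" is a list of rows, each an object with "fingers": the closure, from -1 (fully open) to 1 (shut); "xyz": the shift along the tool's x, y, z in cm, a list of three; "angular": the turn, a rotation vector about the tool's x, y, z in rad, a list of three. In form: [{"fingers": fingers, "xyz": [dx, dy, dz], "angular": [ax, ay, az]}, ...]. A call has 1 to 12 rows; each row is the pose to reach, as a shift and turn from the pose commanded when the call began, along the tool's axes at that moment; what a row does not reach only later rows make up. A row lasts 1/8 s, in which the tool goes at most 62.5 mm and 10.7 degrees, less where a joint would pass 70% of its speed; a pose out of reach is approached as far as the arm can. A call with a gripper value outside its range is refused whole. The fingers move at their own pace and stop on an object; "grip_force" is the grip in N (left out, the last holds). Time passes only in rows, so rows that repeat a pose let the fingers close. It gives the time, the measured TCP pose, the force and the opening at its end, in the units of the state.
- arm.observe(): the state, without advancing time (a new reading comes with each control period).
- imaging.get_image(name): name is "side" or "top"; returns the picture (480x640x3 uint8, red, green, blue); there is no depth.
- imaging.camera_params(name): a dict with "fx", "fy", "cx", "cy" (pixels), "rvec" (rotation vector, rad) and "tvec" (3), from world to camera coordinates, as OpenCV has them. Camera axes: x right, y down, z forward; pixel columns grow to the right and rows downward; lengths in m; the calibration is good to about 2 mm. A picture is of the moment at which its call begins. camera_params takes no time and is no camera call.
- job.sign_off(): hands the job in, once; it reports no verdict.
The state is a dict: "clock": time; "joints": joint angles; "dq": joint speeds; "joint_efforts": joint torques, N m; "position": TCP position; "ee_rot": TCP orientation; "force": force on the tool from outside, world axes, zero at the start; "ft_torque": the same for the moment, N m; "width": opening from 0.0 (shut) to 1.0 (fully open).
Only numpy, scipy, OpenCV 4.12 (cv2) and the standard library are available. Lean on these libraries where they do the work, as an engineer would, in place of code of your own. Each camera call takes 0.05 s, during which the arm holds its last target. There are 200 camera calls.

## Working session

There is one attempt and no reset: what is moved stays moved. The work goes in short steps, Python scripts to look and compute and a tool call to move; the robot and the scene stay as the last step left them, time stands still between calls to the robot, and variables do not carry over. Pictures are saved under pics/ and viewed, about 8 in all and at most 12, crops included, and the job is handed in when it is done.

Besides the shell and the picture viewer there is one more tool, called after "Emit:" as name(argument=value, ...) on one line, values as JSON. jog_arm: Moves the arm, as the interface text tells. Its arguments: {"type":"object","properties":{"moves":{"type":"array"},"grip_force":{"type":"number"}},"required":["moves"]}

```bash
mkdir -p pics
python3 - <<'E'
from cell import arm, imaging, job
import cv2
for n in("side","top"):
    cv2.imwrite(f"pics/{n}0.png",imaging.get_image(n)[:,:,::-1]); print(n,imaging.camera_params(n))
print(arm.observe())
E
```

```text
side {'fx': 560.9548737224643, 'fy': 560.9548737224643, 'cx': 320.59224352508227, 'cy': 236.44212795307573, 'rvec': array([ 2.08525144,  1.62055747, -0.46839382]), 'tvec': array([-0.14285518, -0.361289  ,  1.45270108])}
top {'fx': 539.0942862202031, 'fy': 539.0942862202031, 'cx': 307.67457941703327, 'cy': 240.1950632987873, 'rvec': array([ 1.98637744, -2.24229371,  0.24206342]), 'tvec': array([0.05616917, 0.54307939, 0.88390758])}
{'clock': 0.1, 'joints': array([-1.22463301,  0.43513752,  0.02496888,  1.57400582, -0.01159536,
        1.13400027, -0.07512229]), 'dq': array([ 6.05989120e-04, -1.74899748e-03, -5.63430666e-04, -3.59480445e-03,
       -5.34169811e-04, -4.54023570e-05,  1.45412019e-03]), 'joint_efforts': array([ 3.08803370e-03, -6.69123030e+01,  9.87865515e-01, -3.15147150e+01,
       -6.05630293e-02,  3.73822055e-02,  4.39235532e-05]), 'position': array([0.27100119, 0.56266921, 0.21893333]), 'ee_rot': array([-6.99105142e-01, -3.06262806e+00,  2.18934682e-03]), 'force': array([1.37008355, 0.67641776, 0.30468204]), 'ft_torque': array([-0.00869612, -0.02227062,  0.00323104]), 'width': 1.003576992793022}
```

View pics/side0.png

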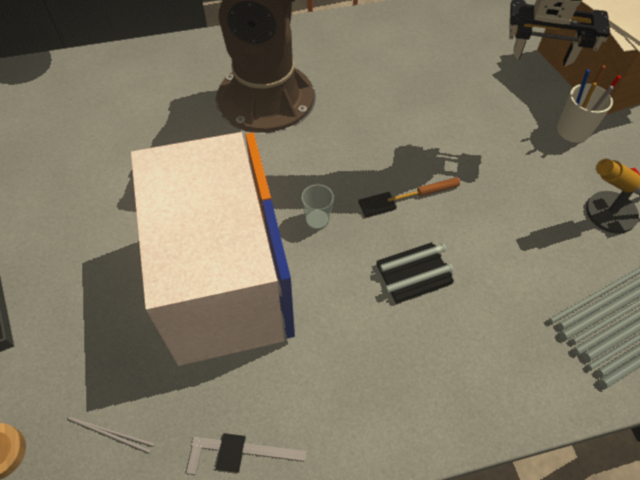

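View pics/top0.png

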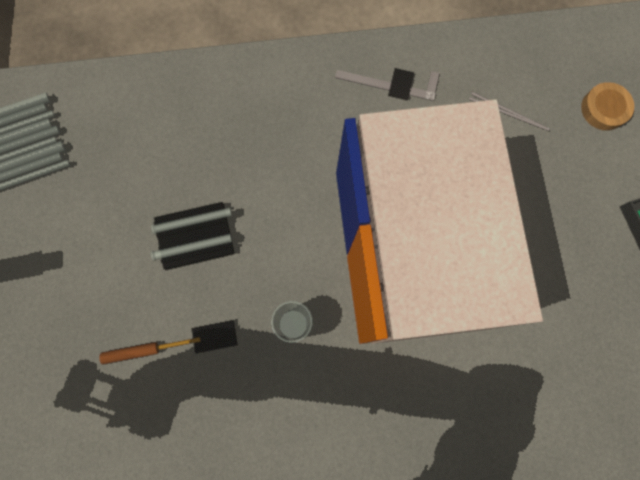

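The side view shows the cupboard's top with corners (132,152), (243,133), (281,280) and (148,307). The beaker is near (317,215) and the pad near (415,272). In the top view the cupboard top is (360,115), (497,100), (541,321), (391,338), with the doors on its left, blue at the top and amber below. Next I fit the pose.

```bash
cat > h.py <<'E'
import numpy as np, cv2
from cell import arm, imaging, job
from scipy.optimize import least_squares
from scipy.spatial.transform import Rotation as R
def cam(n):
    p=imaging.camera_params(n); return np.array([[p['fx'],0,p['cx']],[0,p['fy'],p['cy']],[0,0,1]]),p['rvec'],p['tvec']
def proj(n,P):
    K,r,t=cam(n); return cv2.projectPoints(np.array(P,float).reshape(-1,3),r,t,K,None)[0][:,0]
def unproj(n,uv,z):
    K,r,t=cam(n); M=R.from_rotvec(r).as_matrix(); c=-M.T@t; d=M.T@np.linalg.solve(K,[*uv,1]); return c+d*(z-c[2])/d[2]
def c2w(p,P):
    P=np.array(P,float).reshape(-1,3); c,s=np.cos(p[2]),np.sin(p[2])
    return np.c_[p[0]+c*P[:,0]-s*P[:,1],p[1]+s*P[:,0]+c*P[:,1],P[:,2]]
E
python3 - <<'E'
from h import *
S=[(132,152),(243,133),(281,280),(148,307)]; T=[(541,321),(391,338),(360,115),(497,100)]
for n,L in(("side",S),("top",T)): print(n,[unproj(n,u,.26).round(3) for u in L])
C=[(.1,-.16,.26),(-.1,-.16,.26),(-.1,.16,.26),(.1,.16,.26)]
f=lambda p:np.r_[(proj("side",c2w(p,C))-S).ravel(),(proj("top",c2w(p,C))-T).ravel()]
g=np.mean([unproj("top",u,.26) for u in T],0)
best=min((least_squares(f,[g[0],g[1],a]) for a in np.arange(-3,3.2,.7)),key=lambda r:r.cost)
print(best.x,best.fun.round(1)); p=best.x
np.save("p.npy",p)
print("press",c2w(p,(-.122,.160-.121-.0,.227)),"hinge",c2w(p,(-.106,.16,.227)),"free",c2w(p,(-.106,.004,.227)))
for n,pts in(("side",[(317,218)]),("top",[(292,322)])): print("beaker",unproj(n,pts[0],.0))
print("pad",unproj("top",(194,236),.024),unproj("side",(414,272),.024),"paddle",unproj("top",(216,337),.01),unproj("top",(104,358),.01))
im=[imaging.get_image(n) for n in("side","top")]
# overlay check
dt=[(-.106,.16,.257),(-.122,.16,.257),(-.122,.0015,.257),(-.106,.0015,.257),(-.122,-.16,.257),(-.122,.039,.227)]
for n,i in zip(("side","top"),im):
    i=i[:,:,::-1].copy()
    for q in np.r_[proj(n,c2w(p,C)),proj(n,c2w(p,dt))]: cv2.circle(i,tuple(int(round(v)) for v in q),2,(0,255,0),-1)
    if n=="side": a=cv2.resize(i[100:350,110:360],(500,500))
    else: b=cv2.resize(i[90:350,310:570],(500,500))
cv2.imwrite("pics/ov.png",cv2.resize(np.hstack([a,b]),(800,400)))
E
```

```text
side [array([ 0.358, -0.296,  0.26 ]), array([ 0.361, -0.096,  0.26 ]), array([ 0.678, -0.093,  0.26 ]), array([ 0.674, -0.295,  0.26 ])]
top [array([ 0.357, -0.297,  0.26 ]), array([ 0.36 , -0.096,  0.26 ]), array([ 0.676, -0.1  ,  0.26 ]), array([ 0.676, -0.3  ,  0.26 ])]
[ 0.51717706 -0.19674339 -1.57630402] [ 0.1 -0.7 -0.4 -1.1 -2.8  0.7 -1.3  2.  -0.4  0.7 -0.   1.4 -2.  -0.8
 -1.8 -0.4]
press [[ 0.55684841 -0.07496004  0.227     ]] hinge [[ 0.67775845 -0.09162623  0.227     ]] free [[ 0.52176082 -0.09076703  0.227     ]]
beaker [0.40270601 0.03536072 0.        ]
beaker [0.41226654 0.03466092 0.        ]
pad [0.58539132 0.19262925 0.024     ] [0.59734762 0.19024077 0.024     ] paddle [0.40178249 0.17076978 0.01      ] [0.38938028 0.36837709 0.01      ]
```

View pics/ov.png

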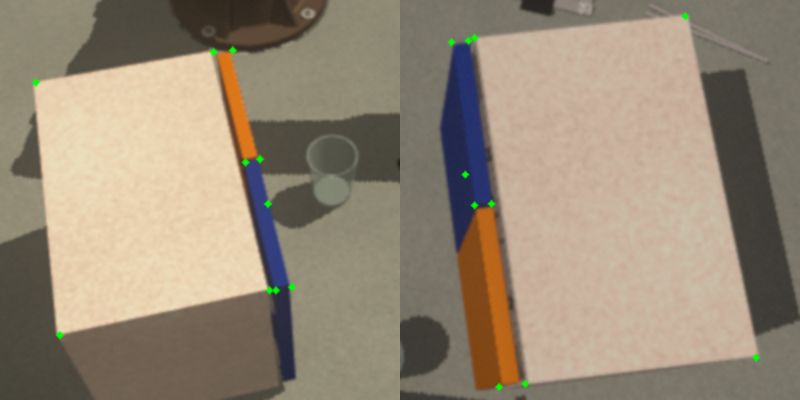

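The overlay matches both cupboard and doors within about 2 px (3 mm). The door faces +y, and blue_press is at about (0.557, -0.075, 0.227). I'll go there with the fingers shut and pointing down, and stop short of the door.

Emit:
jog_arm(moves=[{"fingers": 1,"xyz": [0,0,-6],"angular": [0,0,0]},{"fingers": 1,"xyz": [-4,-3,-10],"angular": [0,0,0.1]},{"fingers": 1,"xyz": [-51,-40,-10],"angular": [0,0,1.12]},{"fingers": 1,"xyz": [-51,-40,-10],"angular": [0,0,1.12]},{"fingers": 1,"xyz": [-51,-40,-10],"angular": [0,0,1.12]},{"fingers": 1,"xyz": [-51,-40,-10],"angular": [0,0,1.12]},{"fingers": 1,"xyz": [-51,-40,-10],"angular": [0,0,1.12]},{"fingers": 1,"xyz": [-51,-40,-10],"angular": [0,0,1.12]},{"fingers": 1,"xyz": [-51,-40,-10],"angular": [0,0,1.12]},{"fingers": 1,"xyz": [-51,-40,-10],"angular": [0,0,1.12]},{"fingers": 1,"xyz": [-51,-40,-10],"angular": [0,0,1.12]},{"fingers": 1,"xyz": [-51,-40,-10],"angular": [0,0,1.12]}], grip_force=30)

```text
clock: 1.7
position: [0.5577, -0.0222, 0.3197]
ee_rot: [2.222, 2.219, -0.001]
force: [0.7, 0.8, 0.5]
width: 0.007
```

Emit:
jog_arm(moves=[{"fingers": 1,"xyz": [0,0,5],"angular": [0,0,0]},{"fingers": 1,"xyz": [0,0,9.3],"angular": [0,0,0]},{"fingers": 1,"xyz": [0,0,9.3],"angular": [0,0,0]},{"fingers": 1,"xyz": [-2.5,0,9.3],"angular": [0,0,0]},{"fingers": 1,"xyz": [-2.5,0,9.3],"angular": [0,0,0]},{"fingers": 1,"xyz": [-2.5,0,9.3],"angular": [0,0,0]}])

```text
clock: 2.45
position: [0.5578, -0.043, 0.228]
ee_rot: [2.218, 2.223, 0.003]
force: [0.3, 0.9, -0.4]
width: 0.005
```

Run:
```python
from h import *
a=imaging.get_image("side")[:,:,::-1];b=imaging.get_image("top")[:,:,::-1]
cv2.imwrite("pics/near.png",np.hstack([cv2.resize(a[90:350,130:390],(400,400)),cv2.resize(b[70:330,230:490],(400,400))]))
print(arm.observe()['position'],arm.observe()['force'])
```

```text
[ 0.55754807 -0.0425586   0.22737756] [-0.10001406  0.26633877 -0.08160606]
```

View pics/near.png

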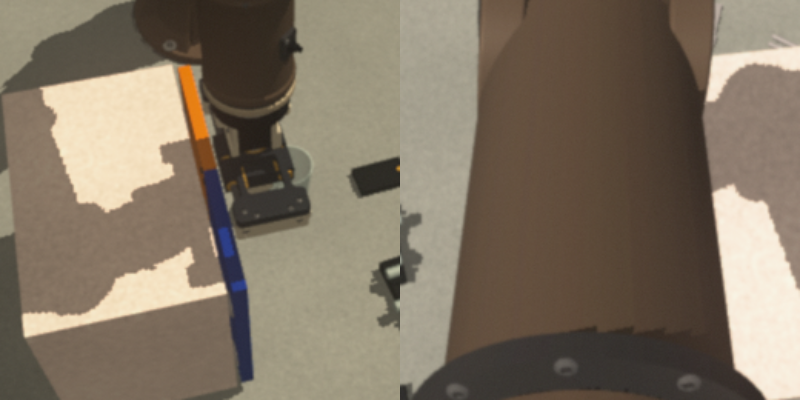

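The side crop shows the shut fingers in front of the blue door, level with the press point and clear of the amber door. The top view is blocked by the arm. I'll press in small steps.

Emit:
jog_arm(moves=[{"fingers": 1,"xyz": [-1,0,0],"angular": [0,0,0]},{"fingers": 1,"xyz": [-1.6,0,0],"angular": [0,0,0]},{"fingers": 1,"xyz": [-1.8,0,0],"angular": [0,0,0]},{"fingers": 1,"xyz": [-1.8,0,0],"angular": [0,0,0]}])

```text
clock: 3.05
position: [0.5571, -0.0618, 0.2266]
ee_rot: [-2.22, -2.223, 0.0]
force: [-0.6, 0.2, -0.0]
width: 0.005
```

Emit:
jog_arm(moves=[{"fingers": 1,"xyz": [-0.2,0,0],"angular": [0,0,0]},{"fingers": 1,"xyz": [-0.4,0,0],"angular": [0,0,0]},{"fingers": 1,"xyz": [-0.5,0,0],"angular": [0,0,0]},{"fingers": 1,"xyz": [-0.5,0,0],"angular": [0,0,0]}])

```text
clock: 3.55
position: [0.5572, -0.0655, 0.2266]
ee_rot: [-2.218, -2.224, -0.001]
force: [-1.1, 6.0, 1.0]
width: 0.004
```

Emit:
jog_arm(moves=[{"fingers": 1,"xyz": [-0.15,0,0],"angular": [0,0,0]},{"fingers": 1,"xyz": [-0.3,0,0],"angular": [0,0,0]},{"fingers": 1,"xyz": [-0.3,0,0],"angular": [0,0,0]}])

```text
clock: 3.92
position: [0.5568, -0.0681, 0.2266]
ee_rot: [-2.216, -2.224, -0.001]
force: [-3.6, 4.8, 3.4]
width: 0.006
```

Emit:
jog_arm(moves=[{"fingers": 1,"xyz": [-0.15,0,0],"angular": [0,0,0]},{"fingers": 1,"xyz": [-0.25,0,0],"angular": [0,0,0]},{"fingers": 1,"xyz": [-0.25,0,0],"angular": [0,0,0]}])

```text
clock: 4.3
position: [0.5567, -0.07, 0.2265]
ee_rot: [-2.215, -2.224, -0.001]
force: [-4.2, 8.2, 3.3]
width: 0.004
```

Emit:
jog_arm(moves=[{"fingers": 1,"xyz": [-0.1,0,0],"angular": [0,0,0]},{"fingers": 1,"xyz": [-0.2,0,0],"angular": [0,0,0]},{"fingers": 1,"xyz": [-0.2,0,0],"angular": [0,0,0]}])

```text
clock: 4.68
position: [0.5567, -0.0702, 0.2265]
ee_rot: [-2.212, -2.224, -0.003]
force: [-4.5, 13.9, 5.3]
width: 0.006
```

The force rose with no further travel, so the door is at its hard stop. Withdrawing well clear.

Emit:
jog_arm(moves=[{"fingers": 1,"xyz": [5,0,0],"angular": [0,0,0]},{"fingers": 1,"xyz": [11,0,0],"angular": [0,0,0]},{"fingers": 1,"xyz": [15,0,0],"angular": [0,0,0]},{"fingers": 1,"xyz": [15,0,-6],"angular": [0,0,0]},{"fingers": 1,"xyz": [15,0,-12],"angular": [0,0,0]},{"fingers": 1,"xyz": [15,0,-12],"angular": [0,0,0]},{"fingers": 1,"xyz": [15,0,-12],"angular": [0,0,0]},{"fingers": 1,"xyz": [15,0,-12],"angular": [0,0,0]},{"fingers": 1,"xyz": [15,0,-12],"angular": [0,0,0]}])

```text
clock: 5.8
position: [0.5564, 0.0757, 0.3455]
ee_rot: [-2.219, -2.223, 0.003]
force: [-0.8, -0.4, 0.8]
width: 0.004
```

Run:
```python
from h import *
a=imaging.get_image("side")[:,:,::-1];b=imaging.get_image("top")[:,:,::-1]
cv2.imwrite("pics/ajar.png",np.hstack([cv2.resize(a[90:350,130:390],(400,400)),cv2.resize(b[70:330,230:490],(400,400))]))
print(arm.observe()['position'],arm.observe()['force'])
p=np.load("p.npy")
for th in(.3,.4,.5,.6):
  q=c2w(p,[(-.106-.156*np.sin(th),.16-.156*np.cos(th),.257)]);print(th,q.round(3),(proj("side",q)-[130,90])*400/260,(proj("top",q)-[230,70])*400/260)
```

```text
[0.55666784 0.07580205 0.34594728] [-0.41765283  0.34435025 -0.08922186]
0.3 [[ 0.529 -0.045  0.257]] [[246.79795949 169.17583491]] [[161.53389955 228.93963311]]
0.4 [[ 0.534 -0.03   0.257]] [[260.82107282 170.43024619]] [[144.59322079 225.01190298]]
0.5 [[ 0.541 -0.016  0.257]] [[274.63410377 172.81073392]] [[128.16661313 219.48105979]]
0.6 [[ 0.549 -0.003  0.257]] [[288.13396159 176.30531627]] [[112.43622055 212.41557252]]
```

View pics/ajar.png

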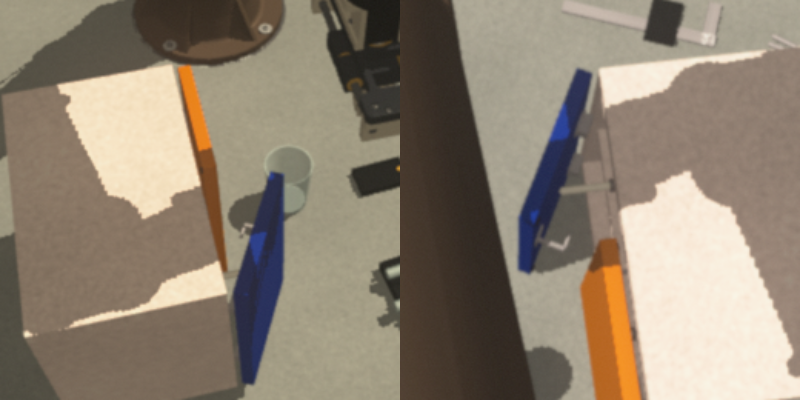

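The door is ajar and at rest, with its free-edge inner corner at crop (270,172) side and about (130,219) top, so θ ≈ 0.48. The amber door is shut and the beaker hasn't moved. Next I go over the gap behind the free edge with the fingers aligned to the door, then descend.

Emit:
jog_arm(moves=[{"fingers": 1,"xyz": [-6,-0.2,0],"angular": [0,0,0.18]},{"fingers": 1,"xyz": [-12.7,-0.4,0],"angular": [0,0,0.36]},{"fingers": 1,"xyz": [-12.7,-0.4,0],"angular": [0,0,0.48]},{"fingers": 1,"xyz": [-12.7,-0.4,0],"angular": [0,0,0.48]},{"fingers": 1,"xyz": [-12.7,-0.4,0],"angular": [0,0,0.48]},{"fingers": 1,"xyz": [-12.7,-0.4,0],"angular": [0,0,0.48]}])

```text
clock: 6.65
position: [0.5533, -0.0499, 0.3464]
ee_rot: [-2.681, -1.637, 0.0]
force: [0.4, -0.3, -0.3]
width: 0.004
```

Run:
```python
from h import *
a=imaging.get_image("side")[:,:,::-1]
cv2.imwrite("pics/over.png",cv2.resize(a[90:350,130:390],(500,500)))
s=arm.observe();print(s['position'],R.from_rotvec(s['ee_rot']).as_matrix().round(3),s['joints'].round(2))
```

```text
[ 0.55327364 -0.05015044  0.34650062] [[ 0.458  0.889 -0.   ]
 [ 0.889 -0.458  0.   ]
 [ 0.    -0.    -1.   ]] [-0.52  0.26  0.68  1.58 -0.17  1.36 -0.3 ]
```

View pics/over.png

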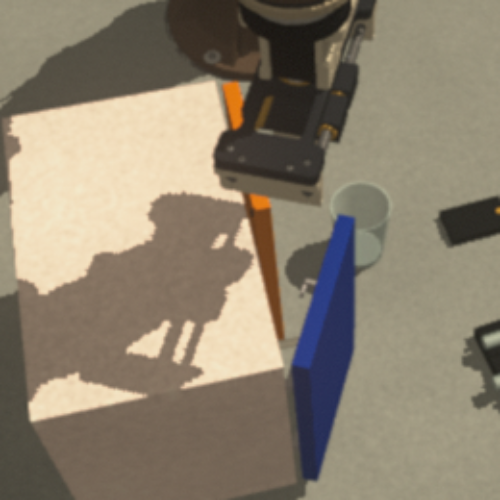

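The gripper is over the gap, between the blue door and the carcass. Descending.

Emit:
jog_arm(moves=[{"fingers": 1,"xyz": [0,0,4],"angular": [0,0,0]},{"fingers": 1,"xyz": [0,0,8],"angular": [0,0,0]},{"fingers": 1,"xyz": [0,0,11.8],"angular": [0,0,0]},{"fingers": 1,"xyz": [0,0,11.8],"angular": [0,0,0]},{"fingers": 1,"xyz": [0,0,11.8],"angular": [0,0,0]}])

```text
clock: 7.32
position: [0.554, -0.0511, 0.23]
ee_rot: [2.683, 1.633, 0.002]
force: [1.3, 0.4, -0.0]
width: 0.007
```

Run:
```python
from h import *
s=arm.observe();M=R.from_rotvec(s['ee_rot']).as_matrix();P=s['position'];print(P,s['force'])
H=np.array([.6778,-.0916]);yaw0=.48
for th in np.arange(.5,1.62,.1).tolist()+[1.55]:
    d=np.array([-np.cos(th),np.sin(th)]);n=np.array([-np.sin(th),-np.cos(th)])
    t=H+.13*d+.0105*n
    print(round(th,2),t.round(3),(M.T@np.r_[t-P[:2],0]*100).round(1),round(th-yaw0,2))
```

```text
[ 0.55397508 -0.05111649  0.23003186] [ 1.3368265   0.35113197 -0.01682682]
0.5 [ 0.559 -0.038] [ 1.3 -0.2  0. ] 0.02
0.6 [ 0.565 -0.027] [ 2.6 -0.2  0. ] 0.12
0.7 [ 0.572 -0.016] [ 3.9 -0.1  0. ] 0.22
0.8 [ 0.58  -0.006] [5.2 0.2 0. ] 0.32
0.9 [0.589 0.004] [6.5 0.6 0. ] 0.42
1.0 [0.599 0.012] [7.7 1.1 0. ] 0.52
1.1 [0.609 0.019] [8.8 1.7 0. ] 0.62
1.2 [0.621 0.026] [9.9 2.4 0. ] 0.72
1.3 [0.633 0.031] [10.9  3.2  0. ] 0.82
1.4 [0.645 0.035] [11.8  4.2  0. ] 0.92
1.5 [0.658 0.037] [12.6  5.2  0. ] 1.02
1.6 [0.671 0.039] [13.4  6.3  0. ] 1.12
1.55 [0.665 0.038] [13.   5.7  0. ] 1.07
```

Emit:
jog_arm(moves=[{"fingers": 1,"xyz": [1.3,-0.2,0],"angular": [0,0,0.02]},{"fingers": 1,"xyz": [2.6,-0.2,0],"angular": [0,0,0.12]},{"fingers": 1,"xyz": [3.9,-0.1,0],"angular": [0,0,0.22]},{"fingers": 1,"xyz": [5.2,0.2,0],"angular": [0,0,0.32]},{"fingers": 1,"xyz": [6.5,0.6,0],"angular": [0,0,0.42]},{"fingers": 1,"xyz": [7.7,1.1,0],"angular": [0,0,0.52]},{"fingers": 1,"xyz": [8.8,1.7,0],"angular": [0,0,0.62]},{"fingers": 1,"xyz": [9.9,2.4,0],"angular": [0,0,0.72]},{"fingers": 1,"xyz": [10.9,3.2,0],"angular": [0,0,0.82]},{"fingers": 1,"xyz": [11.4,3.7,0],"angular": [0,0,0.87]},{"fingers": 1,"xyz": [11.8,4.2,0],"angular": [0,0,0.92]},{"fingers": 1,"xyz": [11.8,4.2,0],"angular": [0,0,0.92]}])

```text
clock: 8.82
position: [0.6459, 0.0348, 0.2303]
ee_rot: [3.13, 0.273, 0.004]
force: [-0.5, -0.3, -1.0]
width: 0.002
```

```bash
cat > look.py <<'E'
from h import *
import sys
a=imaging.get_image("side")[:,:,::-1];b=imaging.get_image("top")[:,:,::-1]
cv2.imwrite(f"pics/{sys.argv[1]}.png",np.hstack([cv2.resize(a[90:350,130:390],(400,400)),cv2.resize(b[70:330,230:490],(400,400))]))
s=arm.observe();print(s['position'],s['force'],s['joints'].round(2))
p=np.load("p.npy")
for th in(1.3,1.4,1.5,1.6,1.7):
  q=c2w(p,[(-.106-.156*np.sin(th),.16-.156*np.cos(th),.257)]);print(th,(proj("side",q)-[130,90])*400/260,(proj("top",q)-[230,70])*400/260)
H=np.array([.6778,-.0916]);M=R.from_rotvec(s['ee_rot']).as_matrix();yaw=np.arctan2(-M[1,1],M[0,1])
for th in(1.4,1.45,1.5,1.55,1.6):
    d=np.array([-np.cos(th),np.sin(th)]);n=np.array([-np.sin(th),-np.cos(th)])
    print(th,(M.T@np.r_[H+.13*d+.0105*n-s['position'][:2],0]*100).round(1),round(th-yaw,2))
E
python3 look.py push1
```

```text
[0.64518133 0.03436385 0.22982673] [-0.44599076 -0.82559123  0.30462516] [-0.66  0.56  0.84  1.55 -0.43  1.23 -1.14]
1.3 [[365.2367411  229.68644036]] [[ 34.44741848 129.15140896]]
1.4 [[372.55247161 240.90694319]] [[ 29.20915062 114.09196735]]
1.5 [[378.65316971 252.82978447]] [[25.63711968 98.71009585]]
1.6 [[383.45135283 265.36566112]] [[23.74758084 83.16744829]]
1.7 [[386.86615975 278.4147218 ]] [[23.53875137 67.62343634]]
1.4 [ 0. -0.  0.] 0.0
1.45 [ 0.7 -0.1  0. ] 0.05
1.5 [ 1.3 -0.1  0. ] 0.1
1.55 [ 2. -0.  0.] 0.15
1.6 [2.6 0.  0. ] 0.2
```

View pics/push1.png

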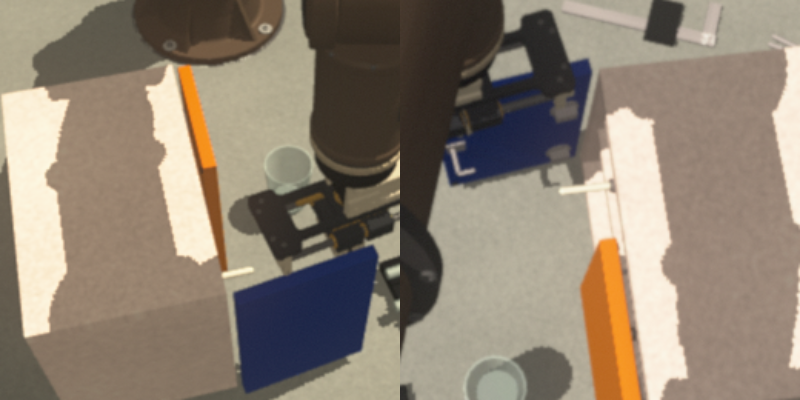

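The free edge is at about (375,247) in the side crop, so θ ≈ 1.45, and nothing else has moved. I'll push a little further to square, then back off and lift.

Emit:
jog_arm(moves=[{"fingers": 1,"xyz": [0.5,-0.1,0],"angular": [0,0,0.04]},{"fingers": 1,"xyz": [1.0,-0.1,0],"angular": [0,0,0.08]},{"fingers": 1,"xyz": [1.5,-0.1,0],"angular": [0,0,0.11]},{"fingers": 1,"xyz": [1.9,0,0],"angular": [0,0,0.15]},{"fingers": 1,"xyz": [2.0,0,0],"angular": [0,0,0.16]},{"fingers": 1,"xyz": [2.0,0,0],"angular": [0,0,0.16]},{"fingers": 1,"xyz": [0.5,0,0],"angular": [0,0,0.16]},{"fingers": 1,"xyz": [-3,0,0],"angular": [0,0,0.16]},{"fingers": 1,"xyz": [-3,0,-5],"angular": [0,0,0.16]},{"fingers": 1,"xyz": [-3,0,-11],"angular": [0,0,0.16]},{"fingers": 1,"xyz": [-3,0,-15],"angular": [0,0,0.16]},{"fingers": 1,"xyz": [-3,0,-15],"angular": [0,0,0.16]}])

```text
clock: 10.42
position: [0.6164, 0.0283, 0.382]
ee_rot: [-3.141, -0.02, -0.009]
force: [0.8, -0.0, -0.3]
width: 0.007
```

```bash
python3 look.py push2
```

```text
[0.61507359 0.0291453  0.37840595] [-0.50403813  0.15416984 -1.02861254] [-0.73  0.44  0.96  1.38 -0.36  1.51 -1.35]
1.3 [[365.2367411  229.68644036]] [[ 34.44741848 129.15140896]]
1.4 [[372.55247161 240.90694319]] [[ 29.20915062 114.09196735]]
1.5 [[378.65316971 252.82978447]] [[25.63711968 98.71009585]]
1.6 [[383.45135283 265.36566112]] [[23.74758084 83.16744829]]
1.7 [[386.86615975 278.4147218 ]] [[23.53875137 67.62343634]]
1.4 [ 3.  -0.5  0. ] -0.16
1.45 [ 3.7 -0.7  0. ] -0.11
1.5 [ 4.3 -0.8  0. ] -0.06
1.55 [ 5.  -0.8  0. ] -0.01
1.6 [ 5.6 -0.9  0. ] 0.04
```

View pics/push2.png

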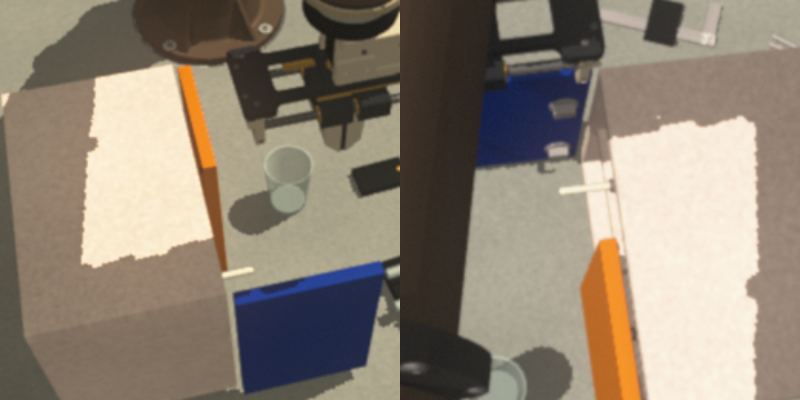

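Door is at θ ≈ 1.59 (free corner (383,263) in the side crop), amber is shut and the gripper is clear. I'll check numerically that the bystanders haven't moved, then hand in.

Run:
```python
from h import *
a=cv2.imread("pics/side0.png");b=imaging.get_image("side")[:,:,::-1]
g=lambda i,r:cv2.Canny(np.ascontiguousarray(i[r[1]:r[3],r[0]:r[2]]),40,120).astype(np.float32)
for k,r in dict(pad=(385,240,460,302),beaker=(300,183,336,230),paddle=(355,178,462,218)).items():
    A=cv2.GaussianBlur(g(a,r),(0,0),1.5);B=cv2.GaussianBlur(g(b,r),(0,0),1.5); print(k,cv2.phaseCorrelate(A,B))
```

```text
pad ((0.495265663232594, 0.0051257583742767565), 0.9853817786773046)
beaker ((-0.08766623272347474, 0.8638841100419121), 0.7373131684682988)
paddle ((-0.49291200770752397, 0.17205674341582622), 0.6601686431301965)
```

```bash
python3 -c "
from cell import job,arm
print(arm.observe()['force'],job.sign_off())"
```

```text
the job is handed in; nothing more can be done
[-0.07540353 -0.23539753 -0.35893886] None
```

The blue door is open about square to the cupboard's front, and I've handed the job in. It took about 10.6 s of the 48 s allowed.

- **Press:** I pressed near the top of the door's free edge to its hard stop; the highest reading was about 14 N. Then I took the fingers well away, and the door came to rest by itself at about 0.48 rad.
- **Opening:** With the shut fingers lowered behind the free edge, I pushed the door round to about 1.59 rad, as measured in the side view. I then backed off and lifted clear.
- **Last checks:** The amber door looks shut in the last picture, and the force on the tool is near zero. The pad with its tubes, the beaker and the paddle are all within 1 px of where they started. The beaker and paddle matches are less certain, with correlations of 0.74 and 0.66.
- **Limits of the checks:** The door's angle and the amber door were judged from pictures only. No check disagreed.

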